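# Show a specimen tube over the light pad

### The job

Draw the red-capped specimen tube out of the rack, turn it until it lies level, and hold it still about 20 cm above the middle of the light pad so that the tissue core can be checked against the light; the cap may point either way. Finish while still holding it there in the gripper, and leave the other tubes and everything else on the bench where they are.

Things in the scene. Friction and masses are not known exactly. Their poses are not given: they have to be found in the camera images.
- tube_red: The red-capped specimen tube (the one to take). Clear cylinder 26 mm wide, 105 mm long, plus flush red cap of the same width, 20 mm high (125 mm overall); about 60 g; brown tissue core inside. Origin: centre of its foot; z axis from foot to cap. Starts upright in the rack, foot 10 mm above the bench, standing 75 mm out of the rack (55 mm clear tube, then cap).
- tube_red_mid (a point): Middle of the red-capped tube, on its axis, 62.5 mm from its foot.
- tube_blue: Blue-capped tube, otherwise the same as the red one; stays in the rack.
- tube_yellow: Yellow-capped tube, otherwise the same as the red one; stays in the rack.
- rack: White tube rack: a block 70 x 210 x 60 mm tall (x, y, z of its own axes), fixed to the bench. Origin: centre of its underside. Three upright round holes 29 mm wide and 50 mm deep stand in a row along its y axis at -70, 0 and +70 mm; the tubes fit loosely and may stand in any order.
- lightpad: Flat light pad, fixed: black frame 200 x 160 mm (x, y) with a bright white panel 180 x 140 mm; its top is 14 mm above the bench. Origin: centre of its underside; z up.
- reagent: Amber reagent bottle, black cap, 64 mm diameter, 140 mm tall. Bystander. Origin: centre of its underside.
- jar: Clear jar with white lid, 70 mm diameter, 80 mm tall. Bystander. Origin: centre of its underside.
- cassettes: Green open cassette tray, 100 x 160 x 45 mm tall. Bystander. Origin: centre of its underside.
- dish: Low glass dish, 90 mm diameter, 16 mm tall. Bystander. Origin: centre of its underside.
- brush: Small brush, 170 mm long, lying on the bench. Bystander. Origin: centre of its underside.
- slidebox: Blue slide box, 90 x 170 x 35 mm tall. Bystander. Origin: centre of its underside.
Mind the look-alikes: they are no part of the job. What is shaped like the rack but purple is not meant.

How it is judged:
On the way, in this order (a step that is already met when the one before it is completed fails the run):
1. the red-capped tube is drawn out: its foot is more than 10 mm above the rack's top, in the fingers (z of tube_red in the frame of rack above 0.07 m and contact force between tube_red and the fingers above 0.5 N), for 0.1 s.
2. the red-capped tube is held level above the middle of the light pad (angle between tube_red's own z axis and vertical between 1.351 and 1.791 rad and horizontal distance between tube_red_mid and lightpad below 0.05 m and height (world z) of tube_red_mid between 0.134 and 0.294 m and contact force between tube_red and the fingers above 0.5 N), for 0.3 s.
At the end, for the whole second after the job is handed in: The red-capped tube is held still in the fingers, level within 12 degrees, its middle within 50 mm (horizontally) of the light pad's centre and 120 to 280 mm above the pad's top, touching neither rack nor pad; the other tubes have moved less than 20 mm and the other things less than 30 mm (all of step 2 and linear speed of tube_red below 0.03 m/s and contact force between tube_red and rack below 0.1 N and contact force between tube_red and lightpad below 0.1 N and distance of each of tube_blue, tube_yellow from where it was at the start of the episode below 0.02 m and distance of each of reagent, jar, cassettes, dish, brush, slidebox from where it was at the start of the episode below 0.03 m); the arm keeps its last pose, push and grip.
It fails at once if another tube is pulled out of place (its foot moves more than 20 mm) (distance of any of tube_blue, tube_yellow from where it was at the start of the episode above 0.02 m).
It fails at once if something else on the bench is shifted by more than 30 mm (distance of any of reagent, jar, cassettes, dish, brush, slidebox from where it was at the start of the episode above 0.03 m).
It also fails if it takes over 38 s, if anything falls off the work surface, if the arm or the gripper's body presses on something with over 40 N, if the wrist force passes 120 N, or if a joint passes its speed limit or range.

### The arm

A 7-joint arm with a two-finger parallel gripper is mounted at the origin on the work surface. World frame = base frame: x ahead of the robot, y to its left, z up, the work surface at z = 0. Lengths are in m, angles in rad, forces in N, time in s.
With the tool pointing down it reaches from about 0.4 to 0.85 m from the base axis. Payload 4.5 kg.
Tool frame: the origin (TCP) lies at the very end of the fingers, on their centre line; the grasp point (between the pads) lies 19 mm behind it; z points along the fingers, x is the direction in which the jaws open and shut, and the axes are right-handed (so a half turn about z gives the same grasp; the last joint's range is limited). The gripper opens to 88 mm and grips with 3 to 60 N. Pads are 18 mm wide; open, the fingers measure 123 mm over their backs; the gripper's body (75 mm by 187 mm) begins 45 mm behind the grasp point.
Start: joints at [-1.137, 0.689, -0.195, 1.565, 0.157, 0.902, -0.215], TCP at [0.243, 0.576, 0.239] pointing down, gripper open.
Joint ranges: [-3.01, 3.01], [-0.46, 2.08], [-1.47, 1.51], [0.13, 2.56], [-1, 4.14], [0.04, 2.09], [-2.66, 2.66]. Speed limits (rad/s): [2.57, 2.57, 3.14, 3.14, 3.14, 3.14, 3.14].

### API

Orientations are given as a unit quaternion [x, y, z, w].
In Python, from plant import * gives the robot as it stands.
- The arm moves only by the tool apply_moves, never from a script. Its argument "series" is a list of rows, each an object of numbers: "x", "y", "z": the shift along the tool's x, y, z in units of 80 cm (1.0 is 80 cm); "wx", "wy", "wz": the turn, a rotation vector about the tool's x, y, z in units of pi rad (1.0 is pi rad); "fingers": the opening, from -1 (shut) to 1 (fully open), so that 0 is half open. In form: [{"x": .., "y": .., "z": .., "wx": .., "wy": .., "wz": .., "fingers": ..}, ...]. A call has 1 to 8 rows; each row shifts and turns the pose as measured when the row begins, along the tool's axes as they then stand; what a row does not reach is not made up. A row lasts 1/8 s, in which the tool goes at most 62.5 mm and 10.7 degrees, less where a joint would pass 70% of its speed; a pose out of reach is approached as far as the arm can. A call with a number of a shift or a turn outside -1 to 1 is refused whole. A call with a gripper value outside its range is refused whole. The fingers move at their own pace and stop on an object; "force" is the grip in N (left out, the last holds). Time passes only in rows, so rows that do not move let the fingers close. It gives the time, the measured TCP pose, the force and the opening at its end, in the units of the state.
- get_state(): the state, without advancing time (a new reading comes with each control period).
- snapshot(name): name is "side" or "top" or "wrist"; returns (picture, depth): 400x640x3 uint8, red, green, blue; 400x640 float32, m along the optical axis (not along the pixel's ray), 0 where there is no reading.
- camera_model(name): a dict with "camera_matrix" (3x3 intrinsics, pixels), "world_from_camera" (4x4, takes a point from camera to world coordinates). Camera axes: x right, y up, looking along -z (the intrinsics and any distortion apply to the point x, -y, -z); pixel columns grow to the right and rows downward; lengths in m; the calibration is good to about 2 mm. A picture is of the moment at which its call begins: read the wrist's pose just before it. camera_model takes no time and is no camera call; for the wrist camera it gives the pose at the moment of the call.
- finish_job(): hands the job in, once; it reports no verdict.
The state is a dict: "clock": time; "q": joint angles; "qd": joint speeds; "joint_torque": joint torques, N m; "tool_pos": TCP position; "eef_rot": TCP orientation; "contact_force": force on the tool from outside, world axes, zero at the start; "moment": the same for the moment, N m; "opening": opening from 0.0 (shut) to 1.0 (fully open).
Only numpy, scipy, OpenCV 4.12 (cv2) and the standard library are available. Lean on these libraries where they do the work, as an engineer would, in place of code of your own. Each camera call takes 0.05 s, during which the arm holds its last target. There are 200 camera calls.

## Working session

There is one attempt and no reset: what is moved stays moved. The work goes in short steps, Python scripts to look and compute and a tool call to move; the robot and the scene stay as the last step left them, time stands still between calls to the robot, and variables do not carry over. Pictures are saved under pics/ and viewed, about 8 in all and at most 12, crops included, and the job is handed in when it is done.

Besides the shell and the picture viewer there is one more tool, called after "Emit:" as name(argument=value, ...), one argument or row to a line, values as JSON. apply_moves: Moves the arm, as the interface text tells. Its arguments: {"type":"object","properties":{"series":{"type":"array","items":{"type":"object","properties":{"x":{"type":"number"},"y":{"type":"number"},"z":{"type":"number"},"wx":{"type":"number"},"wy":{"type":"number"},"wz":{"type":"number"},"fingers":{"type":"number"}}}},"force":{"type":"number"}},"required":["series"]}

```bash
mkdir -p pics; cat > h.py <<'E'
from plant import *
import numpy as np, cv2
from scipy.spatial.transform import Rotation as R
def shot(n,f=None):
    m=camera_model(n); p,d=snapshot(n)
    if f: cv2.imwrite('pics/'+f,p[:,:,::-1])
    return p,d,m
def cloud(d,m):
    K=np.array(m["camera_matrix"]);T=np.array(m["world_from_camera"])
    v,u=np.mgrid[:d.shape[0],:d.shape[1]]
    c=np.stack([(u-K[0,2])/K[0,0]*d,-(v-K[1,2])/K[1,1]*d,-d],-1)
    return c@T[:3,:3].T+T[:3,3]
E
python3 - <<'E'
from h import *
s=get_state(); print(s)
for n in("top","side"):
    p,d,m=shot(n,n+"0.png"); print(m); np.savez(n+"0.npz",p=p,c=cloud(d,m),d=d)
E
```

```text
{'clock': 0.0, 'q': array([-1.13722192,  0.68997856, -0.19452652,  1.56633061,  0.15727251,
        0.9025393 , -0.21512168]), 'qd': array([ 1.85432157e-03,  2.74338642e-03,  2.59368532e-04, -8.01528241e-05,
        1.05503131e-03,  8.80406793e-04,  1.30185923e-03]), 'joint_torque': array([ 7.20113912e-04, -5.27564800e+01, -1.26696814e+00, -1.53435785e+01,
       -5.27037133e-02,  6.48902016e-03,  1.68454603e-04]), 'tool_pos': array([0.24304256, 0.57511212, 0.23791733]), 'eef_rot': array([ 8.33414624e-01,  5.52647441e-01, -7.45237830e-04,  5.61476671e-04]), 'contact_force': array([ 0.17538949, -0.36776607, -0.58893408]), 'moment': array([ 0.02189601, -0.02153172, -0.02290722]), 'opening': 0.9940758227250042}
{'camera_matrix': array([[380.35245116,   0.        , 317.63889231],
       [  0.        , 380.35245116, 199.49679221],
       [  0.        ,   0.        ,   1.        ]]), 'world_from_camera': array([[-0.0174302 ,  0.98514548, -0.17083493,  0.32336273],
       [-0.9997188 , -0.01991925, -0.01286661, -0.02129114],
       [-0.01607839,  0.17056262,  0.98521565,  1.29216918],
       [ 0.        ,  0.        ,  0.        ,  1.        ]])}
{'camera_matrix': array([[509.33260591,   0.        , 327.05333852],
       [  0.        , 509.33260591, 202.06488841],
       [  0.        ,   0.        ,   1.        ]]), 'world_from_camera': array([[-0.95615295,  0.17070122, -0.23797612,  0.14860365],
       [-0.29280031, -0.53973428,  0.78927491,  1.41194571],
       [ 0.00628632,  0.82434701,  0.56604989,  1.09312195],
       [ 0.        ,  0.        ,  0.        ,  1.        ]])}
```

View pics/top0.png

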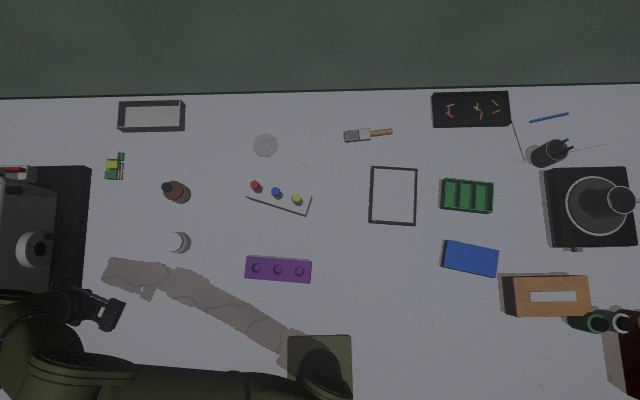

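View pics/side0.png

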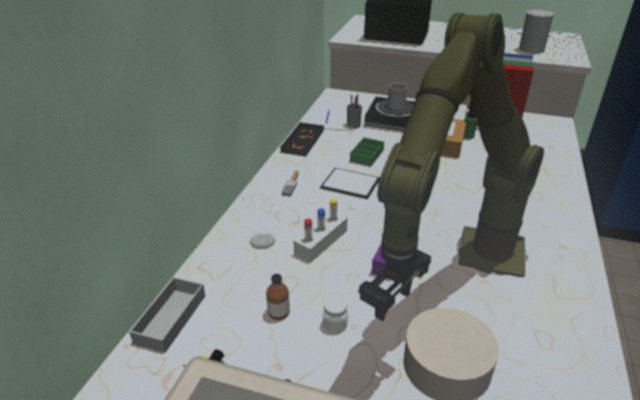

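The top view shows the white rack with red (255,185), blue (276,192) and yellow (297,199) caps, and the light pad frame around (393,195). The purple decoy is at (278,270). The side view agrees: red is at the rack's left end.

```bash
python3 - <<'E'
from h import *
z=np.load("top0.npz");p=z["p"];c=z["c"];d=z["d"]
m=camera_model("top");K=m["camera_matrix"];T=m["world_from_camera"]
def ray(u,v,h):
    r=T[:3,:3]@np.array([(u-K[0,2])/K[0,0],-(v-K[1,2])/K[1,1],-1]);return T[:3,3]+r*(h-T[2,3])/r[2]
hsv=cv2.cvtColor(p,cv2.COLOR_RGB2HSV)
for n,(u,v) in dict(red=(255,185),blue=(276,192),yel=(297,199)).items():
    w=np.zeros(d.shape,bool);w[v-9:v+10,u-9:u+10]=1
    k=w&(hsv[...,1]>110)&(hsv[...,2]>60); q=c[k]; q=q[q[:,2]>.05]
    vv,uu=np.nonzero(k&(c[...,2]>.125)); 
    print(n,k.sum(),q[:,2].max().round(3),"top pts",len(uu),ray(uu.mean(),vv.mean(),.135).round(4), c[k&(c[...,2]>.125)].mean(0).round(4))
# rack top
w=np.zeros(d.shape,bool);w[175:225,235:325]=1
k=w&(abs(c[...,2]-.06)<.008); r=cv2.minAreaRect(c[k][:,:2].astype(np.float32)*1000);print("rack",k.sum(),r)
# pad
w=np.zeros(d.shape,bool);w[155:235,360:425]=1
k=w&(p.max(2)<90); r=cv2.minAreaRect(np.argwhere(k)[:,::-1].astype(np.float32)); print("pad px",r,ray(*r[0],.014).round(4),c[k][:,2].mean(),[ray(*b,.014)[:2].round(3) for b in cv2.boxPoints(r)])
# obstacles higher than 0.1 in region
E
```

```text
red 46 0.14 top pts 45 [0.5772 0.1919 0.135 ] [0.5775 0.1921 0.1339]
blue 49 0.139 top pts 49 [0.5542 0.1255 0.135 ] [0.5544 0.1256 0.1341]
yel 40 0.14 top pts 40 [0.5324 0.0596 0.135 ] [0.5326 0.0596 0.134 ]
rack 1061 ((555.3714599609375, 126.21833038330078), (210.3197479248047, 70.8356704711914), 71.1806869506836)
pad px ((392.5787353515625, 195.50413513183594), (47.88109588623047, 58.02495193481445), 3.012787342071533) [ 0.5536 -0.2601  0.014 ] 0.02105171236694354 [array([ 0.461, -0.17 ]), array([ 0.661, -0.188]), array([ 0.649, -0.352]), array([ 0.449, -0.33 ])]
```

```bash
cat >> h.py <<'E'
from scipy.spatial.transform import Slerp
def frame(az,el,roll=0):
    """tool z at azimuth az and el below horizontal (deg), x horizontal to the left, then roll about tool z"""
    a,e=np.radians([az,el]);z=np.array([np.cos(a)*np.cos(e),np.sin(a)*np.cos(e),-np.sin(e)])
    x=np.array([-np.sin(a),np.cos(a),0]);return R.from_matrix(np.c_[x,np.cross(z,x),z])*R.from_euler('z',roll,degrees=True)
def plan(P,Q,n,p0=None,q0=None):
    s=get_state();p0=np.array(s["tool_pos"]) if p0 is None else p0;q0=R.from_quat(s["eef_rot"]) if q0 is None else q0
    sl=Slerp([0,1],R.concatenate([q0,Q]));P=np.array(P)
    for i in range(n):
        a,b=i/n,(i+1)/n;A=sl(a)
        t=A.inv().apply((P-p0)/n)/.8;w=(A.inv()*sl(b)).as_rotvec()/np.pi
        print(np.r_[t,w].round(4).tolist())
    print("dist/row",np.linalg.norm(P-p0)/n,"deg/row",np.degrees((q0.inv()*Q).magnitude())/n)
E
python3 - <<'E'
from h import *
plan([.48,.16,.30],frame(18.4,90),8)
E
```

```text
[-0.0454, 0.0593, -0.0096, -0.0, 0.0001, -0.0287]
[-0.0505, 0.055, -0.0096, -0.0, 0.0001, -0.0287]
[-0.0553, 0.0503, -0.0096, -0.0, 0.0001, -0.0287]
[-0.0596, 0.0451, -0.0096, -0.0, 0.0001, -0.0287]
[-0.0634, 0.0395, -0.0096, -0.0, 0.0001, -0.0287]
[-0.0667, 0.0337, -0.0097, -0.0, 0.0001, -0.0287]
[-0.0694, 0.0275, -0.0097, -0.0, 0.0001, -0.0287]
[-0.0716, 0.0212, -0.0097, -0.0, 0.0001, -0.0287]
dist/row 0.06025460682362446 deg/row 5.162849659081375
```

Emit:
apply_moves(
  series=[
    {"x": -0.045,"y": 0.059,"z": -0.01,"wz": -0.029,"fingers": 0.3},
    {"x": -0.05,"y": 0.055,"z": -0.01,"wz": -0.029,"fingers": 0.3},
    {"x": -0.055,"y": 0.05,"z": -0.01,"wz": -0.029,"fingers": 0.3},
    {"x": -0.06,"y": 0.045,"z": -0.01,"wz": -0.029,"fingers": 0.3},
    {"x": -0.063,"y": 0.04,"z": -0.01,"wz": -0.029,"fingers": 0.3},
    {"x": -0.067,"y": 0.034,"z": -0.01,"wz": -0.029,"fingers": 0.3},
    {"x": -0.069,"y": 0.028,"z": -0.01,"wz": -0.029,"fingers": 0.3},
    {"x": -0.072,"y": 0.021,"z": -0.01,"wz": -0.029,"fingers": 0.3},
  ],
  force=20,
)

```text
schema error: expected keys x, y, z, wx, wy, wz, fingers
```

```bash
python3 - <<'E'
from h import *
s=get_state();print(s["clock"],s["q"].round(3),s["tool_pos"].round(3),s["opening"])
plan([.49,.162,.25],frame(18.4,45),6)
E
```

```text
0.1 [-1.137  0.69  -0.195  1.566  0.157  0.902 -0.215] [0.243 0.575 0.238] 1.0006222722986189
[-0.0593, 0.0809, -0.0024, -0.0398, 0.0151, -0.0362]
[-0.0681, 0.0735, 0.0043, -0.0398, 0.0151, -0.0362]
[-0.0763, 0.0644, 0.0095, -0.0398, 0.0151, -0.0362]
[-0.0836, 0.0539, 0.0131, -0.0398, 0.0151, -0.0362]
[-0.0897, 0.0422, 0.015, -0.0398, 0.0151, -0.0362]
[-0.0946, 0.0298, 0.0152, -0.0398, 0.0151, -0.0362]
dist/row 0.08024946186744412 deg/row 10.060988788259742
```

All keys are required.

Emit:
apply_moves(
  series=[
    {"x": -0.045,"y": 0.059,"z": -0.01,"wx": 0,"wy": 0,"wz": -0.029,"fingers": 0.3},
    {"x": -0.05,"y": 0.055,"z": -0.01,"wx": 0,"wy": 0,"wz": -0.029,"fingers": 0.3},
    {"x": -0.055,"y": 0.05,"z": -0.01,"wx": 0,"wy": 0,"wz": -0.029,"fingers": 0.3},
    {"x": -0.06,"y": 0.045,"z": -0.01,"wx": 0,"wy": 0,"wz": -0.029,"fingers": 0.3},
    {"x": -0.063,"y": 0.04,"z": -0.01,"wx": 0,"wy": 0,"wz": -0.029,"fingers": 0.3},
    {"x": -0.067,"y": 0.034,"z": -0.01,"wx": 0,"wy": 0,"wz": -0.029,"fingers": 0.3},
    {"x": -0.069,"y": 0.028,"z": -0.01,"wx": 0,"wy": 0,"wz": -0.029,"fingers": 0.3},
    {"x": -0.072,"y": 0.021,"z": -0.01,"wx": 0,"wy": 0,"wz": -0.029,"fingers": 0.3},
  ],
  force=20,
)

```text
clock: 1.1
tool_pos: [0.4905, 0.1568, 0.3001]
eef_rot: [0.567, 0.824, -0.003, -0.001]
contact_force: [0.7, -0.2, 1.0]
opening: 0.648
```

```bash
python3 - <<'E'
from h import *
s=get_state();print(s["clock"],s["q"].round(3),s["tool_pos"].round(3),s["opening"])
plan([.46,.15,.25],frame(18.4,45),6)
E
```

```text
1.1 [-0.092  0.496 -0.479  1.798  0.279  0.921  1.242] [0.49  0.157 0.3  ] 0.6484676924261608
[0.0009, -0.0064, 0.0105, -0.042, -0.0009, 0.0022]
[0.0009, -0.0077, 0.0096, -0.042, -0.0009, 0.0022]
[0.0009, -0.0089, 0.0085, -0.042, -0.0009, 0.0022]
[0.0008, -0.0099, 0.0072, -0.042, -0.0009, 0.0022]
[0.0008, -0.0108, 0.0058, -0.042, -0.0009, 0.0022]
[0.0007, -0.0115, 0.0044, -0.042, -0.0009, 0.0022]
dist/row 0.00984560411959471 deg/row 7.565405353023656
```

Emit:
apply_moves(
  series=[
    {"x": 0.001,"y": -0.006,"z": 0.01,"wx": -0.042,"wy": -0.001,"wz": 0.002,"fingers": 0.3},
    {"x": 0.001,"y": -0.008,"z": 0.01,"wx": -0.042,"wy": -0.001,"wz": 0.002,"fingers": 0.3},
    {"x": 0.001,"y": -0.009,"z": 0.008,"wx": -0.042,"wy": -0.001,"wz": 0.002,"fingers": 0.3},
    {"x": 0.001,"y": -0.01,"z": 0.007,"wx": -0.042,"wy": -0.001,"wz": 0.002,"fingers": 0.3},
    {"x": 0.001,"y": -0.011,"z": 0.006,"wx": -0.042,"wy": -0.001,"wz": 0.002,"fingers": 0.3},
    {"x": 0.001,"y": -0.011,"z": 0.004,"wx": -0.042,"wy": -0.001,"wz": 0.002,"fingers": 0.3},
  ],
)

```text
clock: 1.85
tool_pos: [0.4579, 0.1129, 0.2516]
eef_rot: [0.574, 0.794, 0.13, 0.15]
contact_force: [1.3, -1.1, 0.6]
opening: 0.651
```

```bash
python3 - <<'E'
from h import *
s=get_state();q=R.from_quat(s["eef_rot"]);print(s["clock"],s["q"].round(3),s["tool_pos"].round(3),q.as_matrix().round(3),s["opening"])
plan([.46,.15,.25],frame(18.4,45),2)
E
```

```text
1.85 [-0.163  0.395 -0.377  2.349  1.426  0.297  0.04 ] [0.458 0.113 0.252] [[-0.296  0.873  0.387]
 [ 0.951  0.307  0.034]
 [-0.089  0.378 -0.921]] 0.6508519747526226
[0.0218, 0.0079, 0.0022, -0.0631, 0.0137, 0.0053]
[0.0217, 0.0068, 0.0046, -0.0631, 0.0137, 0.0053]
dist/row 0.018604728789283462 deg/row 11.66206304824568
```

Emit:
apply_moves(
  series=[
    {"x": 0.016,"y": 0.006,"z": 0.001,"wx": -0.045,"wy": 0.01,"wz": 0.004,"fingers": 0.3},
    {"x": 0.016,"y": 0.005,"z": 0.003,"wx": -0.045,"wy": 0.01,"wz": 0.004,"fingers": 0.3},
    {"x": 0.01,"y": 0.005,"z": 0.003,"wx": -0.04,"wy": 0.007,"wz": 0.004,"fingers": 0.3},
  ],
)

```text
clock: 2.22
tool_pos: [0.4603, 0.1118, 0.2438]
eef_rot: [0.561, 0.773, 0.205, 0.214]
contact_force: [0.0, -1.8, -2.5]
opening: 0.651
```

```bash
python3 - <<'E'
from h import *
s=get_state();q=R.from_quat(s["eef_rot"]);print(s["clock"],s["q"].round(3),s["tool_pos"].round(3),q.as_matrix().round(3),s["opening"])
plan([.475,.158,.21],frame(18.4,45),3)
E
```

```text
2.225 [-0.017  0.493 -0.679  2.548  2.177  0.659 -0.784] [0.46  0.112 0.244] [[-0.279  0.779  0.561]
 [ 0.955  0.287  0.078]
 [-0.1    0.558 -0.824]] 0.6513147948380242
[0.0181, 0.0024, 0.0165, -0.0204, 0.0107, 0.0038]
[0.0175, 0.0011, 0.0172, -0.0204, 0.0107, 0.0038]
[0.017, -0.0002, 0.0179, -0.0204, 0.0107, 0.0038]
dist/row 0.019697571949297846 deg/row 4.202365322313481
```

```bash
python3 - <<'E'
from h import *
plan([.575,.19,.24],frame(18.4,45),4)
E
```

```text
[0.0134, 0.0343, 0.023, -0.0153, 0.008, 0.0029]
[0.0131, 0.033, 0.0249, -0.0153, 0.008, 0.0029]
[0.0128, 0.0316, 0.0268, -0.0153, 0.008, 0.0029]
[0.0124, 0.0302, 0.0286, -0.0153, 0.008, 0.0029]
dist/row 0.034714819869187896 deg/row 3.151773991735111
```

Emit:
apply_moves(
  series=[
    {"x": 0.013,"y": 0.034,"z": 0.023,"wx": -0.015,"wy": 0.008,"wz": 0.003,"fingers": 0.3},
    {"x": 0.013,"y": 0.033,"z": 0.025,"wx": -0.015,"wy": 0.008,"wz": 0.003,"fingers": 0.3},
    {"x": 0.013,"y": 0.032,"z": 0.027,"wx": -0.015,"wy": 0.008,"wz": 0.003,"fingers": 0.3},
    {"x": 0.012,"y": 0.03,"z": 0.029,"wx": -0.015,"wy": 0.008,"wz": 0.003,"fingers": 0.3},
  ],
)

```text
clock: 2.72
tool_pos: [0.5743, 0.1906, 0.2371]
eef_rot: [0.541, 0.75, 0.311, 0.22]
contact_force: [0.3, 0.5, 0.7]
opening: 0.65
```

```bash
python3 - <<'E'
from h import *
s=get_state();q=R.from_quat(s["eef_rot"]);print(s["clock"],s["q"].round(3),s["tool_pos"].round(3),q.as_matrix().round(3),s["opening"])
plan([.575,.19,.24],frame(18.4,45),2)
E
```

```text
2.725 [ 0.032  0.689 -0.754  2.362  2.408  0.79  -0.855] [0.574 0.191 0.237] [[-0.318  0.674  0.666]
 [ 0.948  0.222  0.228]
 [ 0.005  0.704 -0.71 ]] 0.6495803931977123
[-0.0005, 0.0015, -0.0011, -0.0007, -0.0009, -0.0003]
[-0.0005, 0.0015, -0.0011, -0.0007, -0.0009, -0.0003]
dist/row 0.001520749115197888 deg/row 0.21032961923350807
```

```bash
python3 - <<'E'
from h import *
plan([.590,.196,.0815],frame(18.4,45),5)
E
```

```text
[-0.0002, -0.0244, 0.0306, -0.0003, -0.0004, -0.0001]
[-0.0001, -0.0245, 0.0305, -0.0003, -0.0004, -0.0001]
[-0.0001, -0.0245, 0.0305, -0.0003, -0.0004, -0.0001]
[-0.0, -0.0245, 0.0305, -0.0003, -0.0004, -0.0001]
[0.0, -0.0245, 0.0305, -0.0003, -0.0004, -0.0001]
dist/row 0.031298440855045476 deg/row 0.08413184769340323
```

Emit:
apply_moves(
  series=[
    {"x": 0,"y": -0.0245,"z": 0.0305,"wx": 0,"wy": 0,"wz": 0,"fingers": 0.3},
    {"x": 0,"y": -0.0245,"z": 0.0305,"wx": 0,"wy": 0,"wz": 0,"fingers": 0.3},
  ],
)

```text
clock: 2.98
tool_pos: [0.5837, 0.1937, 0.1752]
eef_rot: [0.541, 0.748, 0.313, 0.222]
contact_force: [0.5, -0.3, 0.2]
opening: 0.65
```

```bash
python3 - <<'E'
from h import *
s=get_state();print(s["clock"],s["q"].round(3),s["tool_pos"].round(3))
p,d,m=shot("wrist","w1.png");c=cloud(d,m);h=cv2.cvtColor(p,cv2.COLOR_RGB2HSV)
k=((h[...,0]<8)|(h[...,0]>172))&(h[...,1]>120)&(h[...,2]>50)&(abs(c[...,2]-.125)<.02)
print(k.sum(),np.median(c[k],0) if k.sum() else 0,c[k].min(0),c[k].max(0))
plan([.590,.196,.0815],frame(18.4,45),3)
E
```

```text
2.975 [ 0.011  0.861 -0.748  2.381  2.507  0.968 -0.903] [0.584 0.194 0.175]
2348 [0.57079835 0.18897575 0.13060782] [0.5655347  0.17823355 0.10749529] [0.59141388 0.20376574 0.13554961]
[-0.0, -0.0239, 0.0286, -0.0005, -0.0004, -0.0007]
[0.0001, -0.0239, 0.0286, -0.0005, -0.0004, -0.0007]
[0.0001, -0.024, 0.0286, -0.0005, -0.0004, -0.0007]
dist/row 0.029851660041148673 deg/row 0.16471273016903543
```

View pics/w1.png

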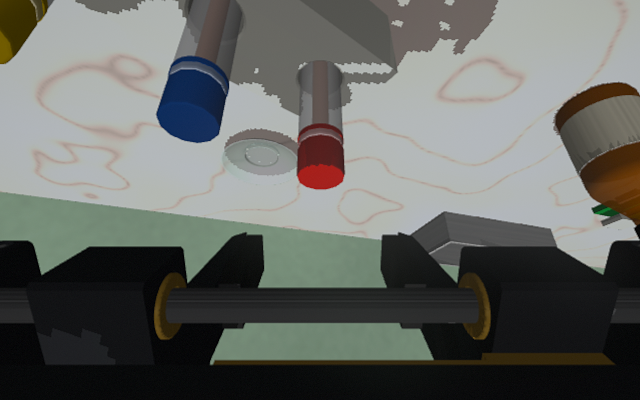

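The wrist view has the red cap centred between the fingers at (320,170), so its position is confirmed. However, at this azimuth the gripper body would come down on the blue tube, which is behind and to the left. I'll raise the tool and yaw to about -30° so that blue ends up beside and ahead of the gripper.

```bash
python3 - <<'E'
from h import *
plan([.589,.185,.21],frame(-30,45),7)
E
```

```text
[-0.0017, 0.0054, -0.0046, -0.0003, -0.0273, 0.027]
[-0.0016, 0.0055, -0.0044, -0.0003, -0.0273, 0.027]
[-0.0015, 0.0056, -0.0043, -0.0003, -0.0273, 0.027]
[-0.0014, 0.0058, -0.0042, -0.0003, -0.0273, 0.027]
[-0.0012, 0.0059, -0.0041, -0.0003, -0.0273, 0.027]
[-0.0011, 0.006, -0.0039, -0.0003, -0.0273, 0.027]
[-0.0009, 0.0061, -0.0039, -0.0003, -0.0273, 0.027]
dist/row 0.005793132830963941 deg/row 6.9016989585796695
```

Emit:
apply_moves(
  series=[
    {"x": -0.002,"y": 0.006,"z": -0.005,"wx": 0,"wy": -0.027,"wz": 0.027,"fingers": 0.0},
    {"x": -0.002,"y": 0.006,"z": -0.004,"wx": 0,"wy": -0.027,"wz": 0.027,"fingers": 0.0},
    {"x": -0.0015,"y": 0.006,"z": -0.004,"wx": 0,"wy": -0.027,"wz": 0.027,"fingers": 0.0},
    {"x": -0.0015,"y": 0.006,"z": -0.004,"wx": 0,"wy": -0.027,"wz": 0.027,"fingers": 0.0},
    {"x": -0.001,"y": 0.006,"z": -0.004,"wx": 0,"wy": -0.027,"wz": 0.027,"fingers": 0.0},
    {"x": -0.001,"y": 0.006,"z": -0.004,"wx": 0,"wy": -0.027,"wz": 0.027,"fingers": 0.0},
    {"x": -0.001,"y": 0.006,"z": -0.004,"wx": 0,"wy": -0.027,"wz": 0.027,"fingers": 0.0},
  ],
)

```text
clock: 3.9
tool_pos: [0.5878, 0.1817, 0.2111]
eef_rot: [0.809, 0.453, 0.182, 0.328]
contact_force: [0.5, -0.7, 0.1]
opening: 0.503
```

```bash
python3 - <<'E'
from h import *
s=get_state();q=R.from_quat(s["eef_rot"]);print(s["clock"],s["q"].round(3),s["tool_pos"].round(3),q.as_matrix().round(3),s["opening"])
plan([.589,.185,.175],frame(-30,45),2)
E
```

```text
3.9 [-0.351  0.797 -0.651  2.04   1.538  1.191 -1.037] [0.588 0.182 0.211] [[ 0.523  0.614  0.592]
 [ 0.853 -0.374 -0.365]
 [-0.002  0.695 -0.719]] 0.5025445517140343
[0.0022, -0.016, 0.0159, -0.0026, 0.0032, -0.0027]
[0.0022, -0.0161, 0.0158, -0.0026, 0.0032, -0.0027]
dist/row 0.018124494040105125 deg/row 0.8955037622771913
```

Emit:
apply_moves(
  series=[
    {"x": 0.002,"y": -0.016,"z": 0.016,"wx": -0.0025,"wy": 0.003,"wz": -0.0025,"fingers": 0.0},
    {"x": 0.002,"y": -0.016,"z": 0.016,"wx": -0.0025,"wy": 0.003,"wz": -0.0025,"fingers": 0.0},
    {"x": 0,"y": 0,"z": 0,"wx": 0,"wy": 0,"wz": 0,"fingers": 0.0},
  ],
)

```text
clock: 4.28
tool_pos: [0.5898, 0.188, 0.1766]
eef_rot: [0.801, 0.46, 0.194, 0.329]
contact_force: [0.6, 0.4, 0.6]
opening: 0.499
```

```bash
python3 - <<'E'
from h import *
s=get_state();print(s["clock"],s["tool_pos"].round(4),s["opening"])
p,d,m=shot("wrist","w2.png")
plan([.589,.185,.0866],frame(-30,45),4)
E
```

```text
4.275 [0.5898 0.188  0.1766] 0.4987066245089449
[-0.0013, -0.0199, 0.0202, -0.0001, -0.0004, -0.0006]
[-0.0012, -0.0199, 0.0202, -0.0001, -0.0004, -0.0006]
[-0.0011, -0.0199, 0.0202, -0.0001, -0.0004, -0.0006]
[-0.0011, -0.0199, 0.0202, -0.0001, -0.0004, -0.0006]
dist/row 0.02273271478594399 deg/row 0.1289116706378663
```

View pics/w2.png

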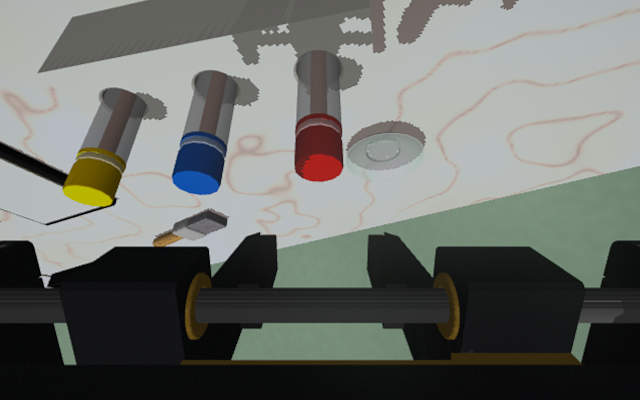

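Red is at (319,150), centred between the fingers. Blue (198,165) and yellow sit ahead and to the side, clear of the gripper. Next I descend and close.

Emit:
apply_moves(
  series=[
    {"x": -0.001,"y": -0.02,"z": 0.02,"wx": 0,"wy": 0,"wz": 0,"fingers": 0.0},
    {"x": -0.001,"y": -0.02,"z": 0.02,"wx": 0,"wy": 0,"wz": 0,"fingers": 0.0},
    {"x": -0.001,"y": -0.02,"z": 0.02,"wx": 0,"wy": 0,"wz": 0,"fingers": 0.0},
    {"x": -0.001,"y": -0.02,"z": 0.02,"wx": 0,"wy": 0,"wz": 0,"fingers": 0.0},
    {"x": 0,"y": 0,"z": 0,"wx": 0,"wy": 0,"wz": 0,"fingers": 0.0},
  ],
)

```text
clock: 4.95
tool_pos: [0.5915, 0.1869, 0.0909]
eef_rot: [0.803, 0.457, 0.198, 0.329]
contact_force: [-0.4, -0.1, -0.4]
opening: 0.497
```

```bash
python3 - <<'E'
from h import *
s=get_state();print(s["clock"],s["tool_pos"].round(4),s["opening"],s["contact_force"])
plan([.589,.185,.0866],frame(-30,45),1)
E
```

```text
4.95 [0.5915 0.1869 0.0909] 0.4973706627061634 [-0.41674333 -0.14377724 -0.37622492]
[-0.0037, -0.0048, 0.0027, 0.0007, -0.0026, -0.0051]
dist/row 0.005315703772955181 deg/row 1.0332935408016988
```

Emit:
apply_moves(
  series=[
    {"x": -0.003,"y": -0.005,"z": 0.003,"wx": 0,"wy": -0.002,"wz": -0.004,"fingers": 0.0},
    {"x": 0,"y": 0,"z": 0,"wx": 0,"wy": 0,"wz": 0,"fingers": -1},
    {"x": 0,"y": 0,"z": 0,"wx": 0,"wy": 0,"wz": 0,"fingers": -1},
    {"x": 0,"y": 0,"z": 0,"wx": 0,"wy": 0,"wz": 0,"fingers": -1},
    {"x": 0,"y": 0,"z": 0,"wx": 0,"wy": 0,"wz": 0,"fingers": -1},
  ],
  force=25,
)

```text
clock: 5.58
tool_pos: [0.5904, 0.1863, 0.09]
eef_rot: [0.8, 0.46, 0.195, 0.331]
contact_force: [0.5, 0.2, -0.8]
opening: 0.284
```

```bash
python3 - <<'E'
from h import *
s=get_state();print(s["clock"],s["q"].round(2),s["tool_pos"].round(4),s["opening"]*88,s["contact_force"])
plan([.585,.185,.24],frame(-30,45),5)
E
```

```text
5.575 [-0.4   1.04 -0.59  2.08  1.78  1.25 -1.31] [0.5904 0.1863 0.09  ] 25.00878089642463 [ 0.45671931  0.22821759 -0.834837  ]
[-0.0007, 0.0259, -0.0271, 0.0003, -0.0003, -0.0004]
[-0.0007, 0.0259, -0.0271, 0.0003, -0.0003, -0.0004]
[-0.0008, 0.0259, -0.0272, 0.0003, -0.0003, -0.0004]
[-0.0008, 0.0258, -0.0272, 0.0003, -0.0003, -0.0004]
[-0.0009, 0.0258, -0.0272, 0.0003, -0.0003, -0.0004]
dist/row 0.030016332084826597 deg/row 0.09919803549129246
```

Emit:
apply_moves(
  series=[
    {"x": 0,"y": 0.016,"z": -0.016,"wx": 0,"wy": 0,"wz": 0,"fingers": -1},
    {"x": 0,"y": 0.022,"z": -0.022,"wx": 0,"wy": 0,"wz": 0,"fingers": -1},
    {"x": 0,"y": 0.026,"z": -0.027,"wx": 0,"wy": 0,"wz": 0,"fingers": -1},
    {"x": 0,"y": 0.026,"z": -0.027,"wx": 0,"wy": 0,"wz": 0,"fingers": -1},
    {"x": 0,"y": 0.026,"z": -0.027,"wx": 0,"wy": 0,"wz": 0,"fingers": -1},
    {"x": 0,"y": 0.026,"z": -0.027,"wx": 0,"wy": 0,"wz": 0,"fingers": -1},
  ],
)

```text
clock: 6.32
tool_pos: [0.5857, 0.1863, 0.2612]
eef_rot: [0.8, 0.461, 0.194, 0.332]
contact_force: [1.2, -1.2, -1.3]
opening: 0.283
```

```bash
python3 - <<'E'
from h import *
s=get_state();print(s["clock"],s["q"].round(2),s["tool_pos"].round(4),s["opening"]*88,s["contact_force"])
p,d,m=shot("wrist","w3.png")
E
```

```text
6.325 [-0.35  0.71 -0.66  2.03  1.48  1.19 -0.95] [0.5857 0.1863 0.2612] 24.894310835790247 [ 1.19113203 -1.15028357 -1.3042012 ]
```

View pics/w3.png

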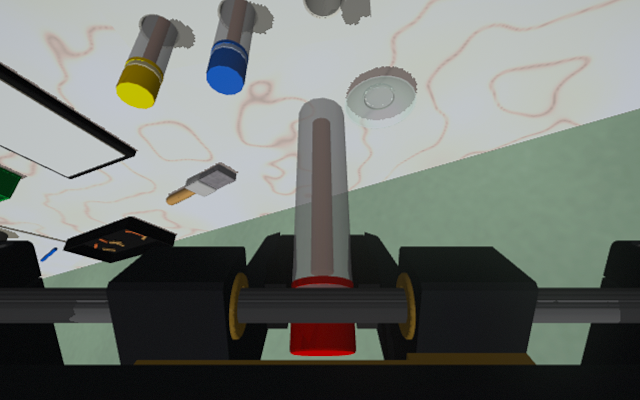

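The tube is out and upright in the fingers: red cap at (322,320), foot at (322,105). Blue and yellow are undisturbed. I'll carry it over to the pad.

```bash
python3 - <<'E'
from h import *
plan([.542,-.246,.27],frame(-50,45),10)
E
```

```text
[-0.0497, 0.0164, 0.0151, 0.0002, -0.0081, 0.0076]
[-0.0489, 0.0175, 0.0163, 0.0002, -0.0081, 0.0076]
[-0.0481, 0.0187, 0.0175, 0.0002, -0.0081, 0.0076]
[-0.0471, 0.0199, 0.0187, 0.0002, -0.0081, 0.0076]
[-0.0462, 0.021, 0.0199, 0.0002, -0.0081, 0.0076]
[-0.0451, 0.0221, 0.0211, 0.0002, -0.0081, 0.0076]
[-0.044, 0.0232, 0.0222, 0.0002, -0.0081, 0.0076]
[-0.0429, 0.0242, 0.0233, 0.0002, -0.0081, 0.0076]
[-0.0417, 0.0252, 0.0244, 0.0002, -0.0081, 0.0076]
[-0.0404, 0.0262, 0.0254, 0.0002, -0.0081, 0.0076]
dist/row 0.043579948230467486 deg/row 2.0058121919617085
```

Emit:
apply_moves(
  series=[
    {"x": -0.025,"y": 0.01,"z": 0.006,"wx": 0,"wy": -0.004,"wz": 0.004,"fingers": -1},
    {"x": -0.049,"y": 0.0175,"z": 0.015,"wx": 0,"wy": -0.008,"wz": 0.0075,"fingers": -1},
    {"x": -0.048,"y": 0.019,"z": 0.017,"wx": 0,"wy": -0.008,"wz": 0.0075,"fingers": -1},
    {"x": -0.047,"y": 0.02,"z": 0.019,"wx": 0,"wy": -0.008,"wz": 0.0075,"fingers": -1},
    {"x": -0.046,"y": 0.021,"z": 0.02,"wx": 0,"wy": -0.008,"wz": 0.0075,"fingers": -1},
    {"x": -0.045,"y": 0.022,"z": 0.021,"wx": 0,"wy": -0.008,"wz": 0.0075,"fingers": -1},
    {"x": -0.044,"y": 0.023,"z": 0.022,"wx": 0,"wy": -0.008,"wz": 0.0075,"fingers": -1},
    {"x": -0.043,"y": 0.024,"z": 0.023,"wx": 0,"wy": -0.008,"wz": 0.0075,"fingers": -1},
  ],
  force=30,
)

```text
clock: 7.38
tool_pos: [0.5464, -0.1565, 0.271]
eef_rot: [0.855, 0.349, 0.142, 0.357]
contact_force: [0.7, 0.7, -1.0]
opening: 0.283
```

```bash
python3 - <<'E'
from h import *
s=get_state();print(s["clock"],s["q"].round(2),s["tool_pos"].round(4),s["opening"]*88,s["contact_force"])
plan([.542,-.246,.27],frame(-50,45),4)
E
```

```text
7.375 [ 0.21  0.57 -0.54  2.31  1.77  0.94 -1.02] [ 0.5464 -0.1565  0.271 ] 24.882274163329495 [ 0.66060383  0.66003311 -0.99535334]
[-0.0205, 0.0131, 0.0138, 0.0002, -0.0038, 0.0045]
[-0.0201, 0.0134, 0.0141, 0.0002, -0.0038, 0.0045]
[-0.0198, 0.0137, 0.0143, 0.0002, -0.0038, 0.0045]
[-0.0194, 0.014, 0.0145, 0.0002, -0.0038, 0.0045]
dist/row 0.022399728787743326 deg/row 1.070291338241193
```

Emit:
apply_moves(
  series=[
    {"x": -0.0205,"y": 0.013,"z": 0.014,"wx": 0,"wy": -0.004,"wz": 0.0045,"fingers": -1},
    {"x": -0.02,"y": 0.0135,"z": 0.014,"wx": 0,"wy": -0.004,"wz": 0.0045,"fingers": -1},
    {"x": -0.02,"y": 0.0135,"z": 0.014,"wx": 0,"wy": -0.004,"wz": 0.0045,"fingers": -1},
    {"x": -0.0195,"y": 0.014,"z": 0.0145,"wx": 0,"wy": -0.004,"wz": 0.0045,"fingers": -1},
    {"x": 0,"y": 0,"z": 0,"wx": 0,"wy": 0,"wz": -0.05,"fingers": -1},
    {"x": 0,"y": 0,"z": 0,"wx": 0,"wy": 0,"wz": -0.05,"fingers": -1},
    {"x": 0,"y": 0,"z": 0,"wx": 0,"wy": 0,"wz": -0.05,"fingers": -1},
    {"x": 0,"y": 0,"z": 0,"wx": 0,"wy": 0,"wz": -0.05,"fingers": -1},
  ],
)

```text
clock: 8.38
tool_pos: [0.5205, -0.2653, 0.2643]
eef_rot: [0.73, 0.569, -0.007, 0.379]
contact_force: [-1.6, 0.5, -0.4]
opening: 0.285
```

```bash
python3 - <<'E'
from h import *
s=get_state();q=R.from_quat(s["eef_rot"]);print(s["clock"],s["q"].round(2),s["tool_pos"].round(4),s["opening"]*88,s["contact_force"],q.as_matrix().round(2))
print("left",(frame(-50,45).inv()*q).as_rotvec(degrees=True))
E
```

```text
8.375 [ 0.33  0.56 -0.36  2.3   1.9   0.79 -0.38] [ 0.5205 -0.2653  0.2643] 25.085103722812377 [-1.5640471   0.54175417 -0.35454157] [[ 0.35  0.84  0.42]
 [ 0.83 -0.07 -0.56]
 [-0.44  0.54 -0.71]]
left [  1.2366936   -1.96224819 -36.73342195]
```

Emit:
apply_moves(
  series=[
    {"x": 0,"y": 0,"z": 0,"wx": 0,"wy": 0,"wz": -0.05,"fingers": -1},
    {"x": 0,"y": 0,"z": 0,"wx": 0,"wy": 0,"wz": -0.05,"fingers": -1},
    {"x": 0,"y": 0,"z": 0,"wx": 0,"wy": 0,"wz": -0.05,"fingers": -1},
    {"x": 0,"y": 0,"z": 0,"wx": 0,"wy": 0,"wz": -0.05,"fingers": -1},
    {"x": 0,"y": 0,"z": 0,"wx": 0,"wy": 0,"wz": -0.05,"fingers": -1},
    {"x": 0,"y": 0,"z": 0,"wx": 0,"wy": 0,"wz": -0.05,"fingers": -1},
    {"x": 0,"y": 0,"z": 0,"wx": 0,"wy": 0,"wz": -0.05,"fingers": -1},
    {"x": 0,"y": 0,"z": 0,"wx": 0,"wy": 0,"wz": -0.05,"fingers": -1},
  ],
)

```text
clock: 9.38
tool_pos: [0.5016, -0.2739, 0.2586]
eef_rot: [0.244, 0.896, -0.239, 0.284]
contact_force: [-0.2, 1.1, 0.1]
opening: 0.283
```

```bash
python3 - <<'E'
from h import *
s=get_state();print(s["clock"],s["q"].round(2),s["tool_pos"].round(4),s["opening"]*88,s["contact_force"])
plan([.542,-.246,.2006],frame(-50,45,-179.9),8)
E
```

```text
9.375 [ 0.18  0.55 -0.1   2.33  1.98  0.66  0.82] [ 0.5016 -0.2739  0.2586] 24.86667935911088 [-0.23682956  1.05293323  0.05047633]
[0.0025, 0.0096, 0.0066, -0.0006, -0.0029, -0.0478]
[0.0011, 0.0098, 0.0066, -0.0006, -0.0029, -0.0478]
[-0.0004, 0.0099, 0.0066, -0.0006, -0.0029, -0.0478]
[-0.0018, 0.0097, 0.0066, -0.0006, -0.0029, -0.0478]
[-0.0032, 0.0093, 0.0067, -0.0006, -0.0029, -0.0478]
[-0.0045, 0.0087, 0.0067, -0.0006, -0.0029, -0.0478]
[-0.0056, 0.008, 0.0068, -0.0006, -0.0029, -0.0478]
[-0.0067, 0.007, 0.0068, -0.0006, -0.0029, -0.0478]
dist/row 0.009500079373366534 deg/row 8.622374089510071
```

Emit:
apply_moves(
  series=[
    {"x": 0.0025,"y": 0.0095,"z": 0.0065,"wx": -0.0005,"wy": -0.003,"wz": -0.048,"fingers": -1},
    {"x": 0.001,"y": 0.01,"z": 0.0065,"wx": -0.0005,"wy": -0.003,"wz": -0.048,"fingers": -1},
    {"x": 0,"y": 0.01,"z": 0.0065,"wx": -0.0005,"wy": -0.003,"wz": -0.048,"fingers": -1},
    {"x": -0.002,"y": 0.0095,"z": 0.0065,"wx": -0.0005,"wy": -0.003,"wz": -0.048,"fingers": -1},
    {"x": -0.003,"y": 0.0095,"z": 0.0065,"wx": -0.0005,"wy": -0.003,"wz": -0.048,"fingers": -1},
    {"x": -0.0045,"y": 0.0085,"z": 0.0065,"wx": -0.0005,"wy": -0.003,"wz": -0.048,"fingers": -1},
    {"x": -0.0055,"y": 0.008,"z": 0.007,"wx": -0.0005,"wy": -0.003,"wz": -0.048,"fingers": -1},
    {"x": -0.0065,"y": 0.007,"z": 0.007,"wx": -0.0005,"wy": -0.003,"wz": -0.048,"fingers": -1},
  ],
)

```text
clock: 10.38
tool_pos: [0.5237, -0.2539, 0.1944]
eef_rot: [-0.33, 0.865, -0.361, 0.113]
contact_force: [0.6, -0.8, -0.8]
opening: 0.284
```

```bash
python3 - <<'E'
from h import *
s=get_state();print(s["clock"],s["q"].round(2),s["tool_pos"].round(4),s["opening"]*88,s["contact_force"])
plan([.542,-.246,.2006],frame(-50,45,-179.9),3)
p,d,m=shot("wrist","w4.png");shot("side","s4.png")
E
```

```text
10.375 [0.02 0.72 0.09 2.38 2.34 0.7  1.61] [ 0.5237 -0.2539  0.1944] 25.031775708828754 [ 0.62650168 -0.81473309 -0.80103125]
[-0.0078, -0.0038, -0.0003, 0.0011, -0.0023, 0.0043]
[-0.0079, -0.0037, -0.0003, 0.0011, -0.0023, 0.0043]
[-0.0079, -0.0036, -0.0002, 0.0011, -0.0023, 0.0043]
dist/row 0.0069712742162612315 deg/row 0.8988990937523477
```

View pics/w4.png

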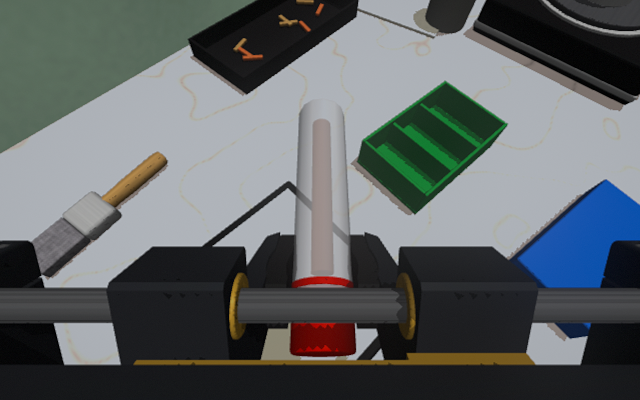

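View pics/s4.png

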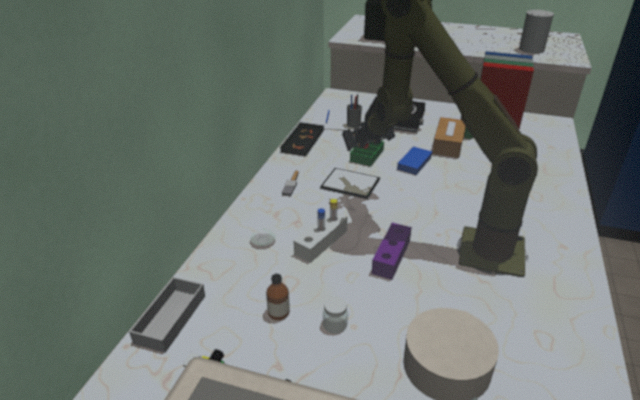

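The tube sits in the wrist image exactly as before (foot (322,105), cap (322,320)), so it has not slipped. It is now level above the pad frame, and the other items look unmoved. I'll make a small correction and then let it settle.

Emit:
apply_moves(
  series=[
    {"x": -0.008,"y": -0.004,"z": 0,"wx": 0.001,"wy": -0.002,"wz": 0.004,"fingers": -1},
    {"x": -0.008,"y": -0.004,"z": 0,"wx": 0.001,"wy": -0.002,"wz": 0.004,"fingers": -1},
    {"x": -0.006,"y": -0.003,"z": 0,"wx": 0.001,"wy": -0.002,"wz": 0.003,"fingers": -1},
    {"x": 0,"y": 0,"z": 0,"wx": 0,"wy": 0,"wz": 0,"fingers": -1},
    {"x": 0,"y": 0,"z": 0,"wx": 0,"wy": 0,"wz": 0,"fingers": -1},
    {"x": 0,"y": 0,"z": 0,"wx": 0,"wy": 0,"wz": 0,"fingers": -1},
    {"x": 0,"y": 0,"z": 0,"wx": 0,"wy": 0,"wz": 0,"fingers": -1},
    {"x": 0,"y": 0,"z": 0,"wx": 0,"wy": 0,"wz": 0,"fingers": -1},
  ],
)

```text
clock: 11.48
tool_pos: [0.5406, -0.2479, 0.2009]
eef_rot: [-0.311, 0.87, -0.359, 0.131]
contact_force: [0.4, -0.0, -1.3]
opening: 0.283
```

```bash
python3 - <<'E'
from h import *
s=get_state();q=R.from_quat(s["eef_rot"]);print(s["clock"],s["tool_pos"].round(4),s["opening"]*88,s["contact_force"],abs(s["qd"]).max())
z=q.as_matrix()[:,2];y=q.as_matrix()[:,1]
# tube axis (foot->cap) in tool frame: -.707 z + .707 y at grasp
ax=(-z+y)/2**.5;mid=s["tool_pos"]-.019*z-.031*ax
print("axis",ax.round(3),"mid",mid.round(4),"off pad",np.linalg.norm(mid[:2]-[.5536,-.2601]))
# independent check: red cap in wrist depth, blue/yellow caps in top view
p,d,m=shot("wrist");c=cloud(d,m);h=cv2.cvtColor(p,cv2.COLOR_RGB2HSV)
k=((h[...,0]<8)|(h[...,0]>172))&(h[...,1]>150)&(h[...,2]>50);k[:250]=0;k[:,:280]=0;k[:,365:]=0
f=np.zeros_like(k);f[100:130,312:332]=1
print("cap",np.median(c[k],0).round(3),"foot end",np.median(c[f&(c[...,2]>.1)],0).round(3))
p,d,m=shot("top","t5.png");c=cloud(d,m);h=cv2.cvtColor(p,cv2.COLOR_RGB2HSV)
for u,v in((276,192),(297,199)):
    w=np.zeros(d.shape,bool);w[v-9:v+10,u-9:u+10]=1
    print(c[w&(h[...,1]>110)&(h[...,2]>60)&(c[...,2]>.125)].mean(0).round(4))
E
```

```text
11.475 [ 0.5406 -0.2479  0.2009] 24.936582161712092 [ 3.85369830e-01 -5.14042784e-04 -1.31712106e+00] 0.0006007181037894524
axis [-0.635  0.773  0.002] mid [ 0.5517 -0.2615  0.2143] off pad 0.0023397912479476576
cap [ 0.515 -0.218  0.223] foot end [ 0.583 -0.3    0.225]
[0.5544 0.1256 0.1343]
[0.5388 0.06   0.1346]
```

```bash
python3 -c "
from h import *
print(finish_job(), get_state()['clock'])"
```

```text
the job is handed in; nothing more can be done
the job is handed in; nothing more can be done
```

I drew the red-capped tube out with a 45° tilted grasp and carried it to the light pad. Rolling the tool half a turn laid it level, and I handed the job in at about 11.6 s with it still held there. No verdict was reported.

**Last checks**
- **Position:** The tube's middle is about 2 mm from the pad's centre, at z = 0.214 m (200 mm above the pad's top). This comes from the arm pose and where I gripped the tube.
- **Level and grip:** The axis is within about 1° of level. Wrist depth agrees, with the cap and foot surfaces at 0.223 and 0.225 m. The gripper is closed on the tube at about 25 mm, and the arm is at rest.
- **Other tubes:** The blue cap is unmoved. The yellow cap's measured centre differs by about 6 mm from the start. That may be the arm partly hiding or shading it, or a small real shift. I did not look into it further, but it is well inside the 20 mm limit.
- **Other items:** The other bench items looked unmoved in the last side view. I checked them only by eye, not by measurement.

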